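# Slide the label-station caddy home under the low shelf

## Task

Put the blue caddy away under the low steel shelf with the marker and the box cutter still in it: lift it and carry it by its middle plate, set it down flat with only its nose end a few centimetres inside the shelf's open mouth, and let go. Then take it again by the white pull at its tail and slide it straight in until its nose is fully home against the back panel, and let go. Leave the mill and the cups on the shelf and the tin and timer beside it where they stand.

Things in the scene. Friction and masses are not known exactly. Their poses are not given: they have to be found in the camera images.
- caddy_grip (a point): Centre of the blue caddy's carrying plate, 50 mm above the caddy's underside and half-way along it. The plate stands upright along the caddy's y: 10 mm thick (x), 90 mm long (y), its top 62 mm above the underside; pinch it with the fingers closing along x. Own y points to the caddy's plain nose, -y to its tail with the pull, z up. The contents reach up to 24 mm above the table.
- caddy_pull (a point): Centre of the white pull, a rigid tab on the caddy's tail: 24 mm wide (x), 24 mm high (18 to 42 mm above the table), sticking out 41 mm behind the tail wall; this point is 104 mm behind the caddy's middle and 30 mm above its underside. Same axes as caddy_grip.
- caddy: The blue open caddy (about 0.35 kg empty), loose on the table; origin at the centre of its underside, axes as caddy_grip. The tray is 110 mm wide (x) and 165 mm long (y, 82.5 mm each way from the origin, pull not counted), with walls 28 mm high and 3 mm thick.
- bay_mouth (a point): Middle of the mouth of the bay under the fixed low steel shelf, at table height; y points into the bay, x across, z up. The bay is 122 mm wide (6 mm spare each side of the caddy), 70 mm high, 145 mm deep to the back panel, its floor the table itself. Two flared guide lips, 28 mm high, reach 26 mm out from the mouth. The shelf board's front edge is straight above the mouth, its top 75 mm high.
- bay_back (a point): Middle of the inner face of the bay's back panel, at table height, 145 mm from bay_mouth; same axes. With the caddy home its nose touches this panel, so its middle is 82.5 mm before this point, and its tail still sticks out 20 mm from the mouth.
- marker_mid (a point): Middle of the blue and white marker pen (135 x 17 x 16 mm) lying lengthwise in the caddy's compartment at -x.
- cutter_mid (a point): Middle of the yellow box cutter (150 x 24 x 21 mm) lying lengthwise in the caddy's compartment at +x.
- mill_mid (a point): Middle of a small pepper mill (44 mm across, 90 mm high; clear body, grey top and base) standing on the shelf board, towards its back.
- cups_mid (a point): Middle of a stack of white portion cups (58 mm across, 52 mm high) standing on the shelf board, towards its back.
- tin_mid (a point): Middle of a standing tin (58 mm across, 72 mm high) on the table.
- timer_mid (a point): Middle of a red and white dial timer (65 mm across, 42 mm high) on the table.
Things that resemble listed ones, but are neither listed nor needed, are in the scene too. Leave any pink look-alike of the part that bears timer_mid alone.

How it is judged:
By the outcome, as a careful person would: the job done as asked, in the order asked, and still so for the second after the job is handed in, with the robot touching nothing.
It also fails if it takes over 51 s, if anything falls off the work surface, if the arm or the gripper's body presses on something with over 40 N, if the wrist force passes 120 N, or if a joint passes its speed limit or range.

## Robot

A 6-joint arm with a two-finger parallel gripper is mounted at the origin on a cart in front of the work surface, level with it; the furniture and walls round the work are solid. World frame = base frame: x ahead of the robot, y to its left, z up, the work surface at z = 0. Lengths are in mm, angles in rad, forces in N, time in s.
With the tool pointing down it reaches from about 350 to 775 mm from the base axis. Payload 7.3 kg.
Tool frame: the origin (TCP) lies at the very end of the fingers, on their centre line; the grasp point (between the pads) lies bot.grip_point_offset behind it (bot.grip_point_offset is the distance from the TCP to the grasp point, in mm); z points along the fingers, y is the line along which they close (so a half turn about z gives the same grasp; the last joint's range is limited). The gripper opens to 92 mm and grips with 3 to 60 N. Pads are 19 mm wide; open, the fingers measure 130 mm over their backs; the gripper's body (75 mm by 190 mm) begins 47 mm behind the grasp point.
Start: joints at [-1.248, 0.342, 1.524, -0, 1.275, -0.146], TCP at [237.228, -468.367, 226.741] pointing down, gripper open.
Joint ranges: [-2.53, 2.53], [-0.77, 2.02], [0.04, 2.7], [-1, 4.14], [0.28, 2.66], [-3.11, 3.11]. Speed limits (rad/s): [2.57, 2.57, 3.14, 3.14, 3.14, 3.14].

## Interface

Orientations are given as [roll, pitch, yaw] about the fixed x, y, z axes, in that order (R = Rz(yaw) Ry(pitch) Rx(roll)).
In Python, from plant import bot gives the robot as it stands. The module is installed in compiled form; this text tells all that it offers.
- The arm moves only by the tool carry_out, never from a script. Its argument "plan" is a list of rows, each an object of numbers: "tx", "ty", "tz": the shift along the world's x, y, z in mm; "rx", "ry", "rz": the turn, a rotation vector about the world's x, y, z in rad. A call has 1 to 12 rows; each row shifts and turns the commanded pose from where the row before left it; what a row does not reach is not made up. A row lasts 1/10 s, in which the tool goes at most 50 mm and 8.59 degrees, less where a joint would pass 70% of its speed; a pose out of reach is approached as far as the arm can. A call with a gripper value outside its range is refused whole. "gripper" is the closure, from 0 (fully open) to 1 (shut), set as the call begins (left out, the last holds). The fingers move at their own pace and stop on an object; the grip force is fixed at half the most. Time passes only in rows, so rows that do not move let the fingers close. It gives the time, the measured TCP pose, the force, the opening and the grip force at its end, in the units of the state.
- bot.get_obs(): the state, without advancing time (a new reading comes with each control period).
- bot.capture(name): name is "scene" or "top" or "wrist"; returns the picture (384x512x3 uint8, red, green, blue); there is no depth.
- bot.camera_model(name): a dict with "camera_matrix" (3x3 intrinsics, pixels), "R" (3x3) and "t" (3): a world point X has camera coordinates R X + t. Camera axes: x right, y down, z forward; pixel columns grow to the right and rows downward; lengths in mm; the calibration is good to about 2 mm. A picture is of the moment at which its call begins: read the wrist's pose just before it. camera_model takes no time and is no camera call; for the wrist camera it gives the pose at the moment of the call.
- bot.close_job(): hands the job in; it is judged then, once.
The state is a dict: "time": time; "joint_positions": joint angles; "dq": joint speeds; "tau": joint torques, N m; "tool_pos": TCP position; "tcp_rot": TCP orientation; "contact_force": force on the tool from outside, world axes, zero at the start; "moment": the same for the moment, N m; "grip_width": finger opening in mm; "finger_force": force on a finger pad.
Only numpy, scipy, OpenCV 4.12 (cv2) and the standard library are available. Lean on these libraries where they do the work, as an engineer would, in place of code of your own. Each camera call takes 0.05 s, during which the arm holds its last target. There are 200 camera calls.

## Working session

There is one attempt and no reset: what is moved stays moved. The work goes in short steps, Python scripts to look and compute and a tool call to move; the robot and the scene stay as the last step left them, time stands still between calls to the robot, and variables do not carry over. Pictures are saved under pics/ and viewed, at most 10 in all, crops included, and the job is handed in when it is done.

Besides the shell and the picture viewer there is one more tool, called after ">>>" by a JSON object that holds its "op" and its "data", one argument or row to a line. carry_out: Moves the arm, as the interface text tells. Its arguments: {"type":"object","properties":{"plan":{"type":"array"},"gripper":{"type":"number"}},"required":["plan"]}

```bash
mkdir -p pics
python3 - <<'E'
from plant import bot
import cv2,numpy as np
print(bot.get_obs(), bot.grip_point_offset)
for n in("scene","top"):
    im=bot.capture(n); cv2.imwrite(f"pics/{n}0.png",im[...,::-1]); m=bot.camera_model(n); print(n,{k:np.round(v,3).tolist() for k,v in m.items()})
E
```

```text
{'time': 0.0, 'joint_positions': array([-1.24802796e+00,  3.42757793e-01,  1.52500736e+00, -6.45894758e-07,
        1.27541648e+00, -1.45987000e-01]), 'dq': array([-4.12133362e-04,  7.60707573e-05,  1.43202378e-03, -1.02876743e-04,
       -9.27652255e-05, -1.66494106e-04]), 'tau': array([ 1.82439664e-03, -4.31234944e+01, -2.44215310e+01,  7.18552410e-02,
        5.58847818e-02, -1.23824066e-04]), 'tool_pos': array([ 237.0773166 , -467.96422763,  226.03014344]), 'tcp_rot': array([-3.14002049e+00, -2.30536307e-04,  4.68755377e-01]), 'contact_force': array([-0.27436994, -0.40244792, -0.59408317]), 'moment': array([ 0.00446791, -0.03216008, -0.02735728]), 'finger_force': 0.0, 'grip_width': 91.62428755598619} 18.8
scene {'camera_matrix': [[476.566, 0.0, 252.742], [0.0, 476.566, 193.127], [0.0, 0.0, 1.0]], 'R': [[-0.788, -0.616, 0.012], [-0.345, 0.425, -0.837], [0.511, -0.663, -0.547]], 't': [424.744, 260.727, 1149.45]}
top {'camera_matrix': [[376.39, 0.0, 254.556], [0.0, 376.39, 189.348], [0.0, 0.0, 1.0]], 'R': [[-0.003, -1.0, -0.015], [-0.995, 0.004, -0.096], [0.096, 0.015, -0.995]], 't': [2.387, 561.762, 952.255]}
```

View pics/top0.png

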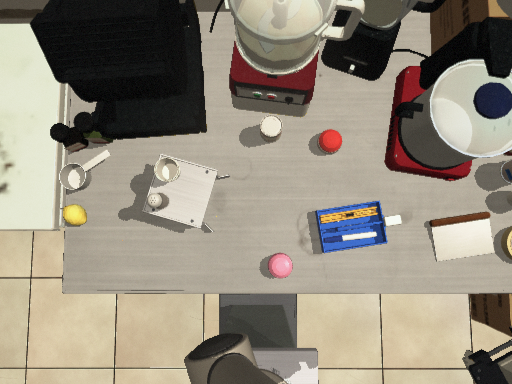

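View pics/scene0.png

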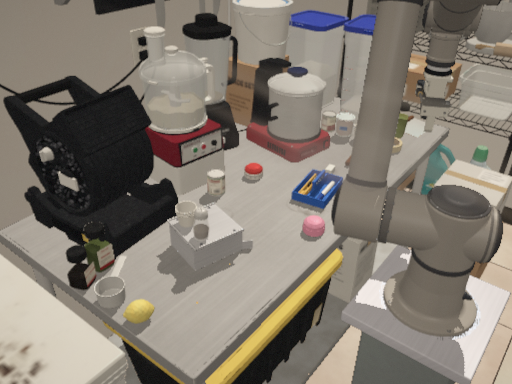

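The top view shows the caddy at (351,227) with its pull at (393,220), tail to the right and nose to the left. The shelf is at (180,190) with its mouth on the right and lip tips at (228,177) and (210,228). The tin is at (270,127) and the red timer at (330,140).

Possible mix-ups: the pink ball-like look-alike at (280,265) for the red timer, and the white box at (462,238) for the shelf or caddy. The blue tray with the plate and pull at (351,227) is the only caddy, so I'll check it in a close crop.

```bash
cat > h.py <<'E'
from plant import bot
import cv2,numpy as np
def ray(m,px,z):
    """pixel(s) -> world points on plane z"""
    K,R,t=[np.array(m[k],float) for k in("camera_matrix","R","t")]
    p=np.atleast_2d(np.array(px,float)); d=np.c_[p,np.ones(len(p))]@np.linalg.inv(K).T@R
    c=-R.T@t; return c+d*((z-c[2])/d[:,2])[:,None]
def proj(m,X):
    X=np.atleast_2d(np.array(X,float))@np.array(m["R"]).T+np.array(m["t"]); q=X@np.array(m["camera_matrix"]).T
    return q[:,:2]/q[:,2:]
def biggest(mask):
    return max(cv2.findContours(mask.astype(np.uint8),cv2.RETR_EXTERNAL,cv2.CHAIN_APPROX_NONE)[0],key=cv2.contourArea)
def blue(im):
    h=cv2.cvtColor(im,cv2.COLOR_RGB2HSV); return cv2.inRange(h,(100,120,40),(130,255,255))
E
python3 - <<'E'
from h import *
im=cv2.imread("pics/top0.png")[...,::-1].copy(); m=bot.camera_model("top")
b=blue(im); b[:180]=0; b[:,:300]=0; b[:,420:]=0
c=biggest(b); r=cv2.minAreaRect(c); bx=cv2.boxPoints(r); w=ray(m,bx,28)[:,:2]
print(np.round(bx,1).tolist(),np.round(w,1).tolist(),[round(float(np.linalg.norm(w[i]-w[i-1])),1) for i in range(4)],w.mean(0))
print("pull",ray(m,[[393,220]],42)); print("lips",ray(m,[[228,177],[210,228]],28))
print("board",ray(m,[[216,171],[205,227],[145,205],[162,155]],75)[:,:2])
print("tin,timer,pink",ray(m,[[270,127],[330,140],[280,265]],50))
cv2.imwrite("pics/crop1.png",cv2.resize(im[100:285,130:420,::-1],None,fx=2.7,fy=2.7,interpolation=cv2.INTER_CUBIC))
E
```

```text
[[316.1000061035156, 210.39999389648438], [380.8999938964844, 200.10000610351562], [387.6000061035156, 242.1999969482422], [322.79998779296875, 252.60000610351562]] [[506.5, -158.3], [532.5, -325.4], [424.6, -338.7], [398.9, -173.4]] [108.6, 169.2, 108.7, 167.3] [ 465.63281127 -248.94433396]
pull [[ 480.94259916 -349.70514508   42.        ]]
lips [[594.3674103   69.57579069  28.        ]
 [462.04822614 115.52920743  28.        ]]
board [[603.4456977   95.51088081]
 [464.78877747 121.59665462]
 [519.39603894 270.93790966]
 [644.60430817 231.31439195]]
tin,timer,pink [[ 721.0198807   -40.31767278   50.        ]
 [ 685.90445992 -193.93817734   50.        ]
 [ 370.03002265  -62.80019154   50.        ]]
```

View pics/crop1.png

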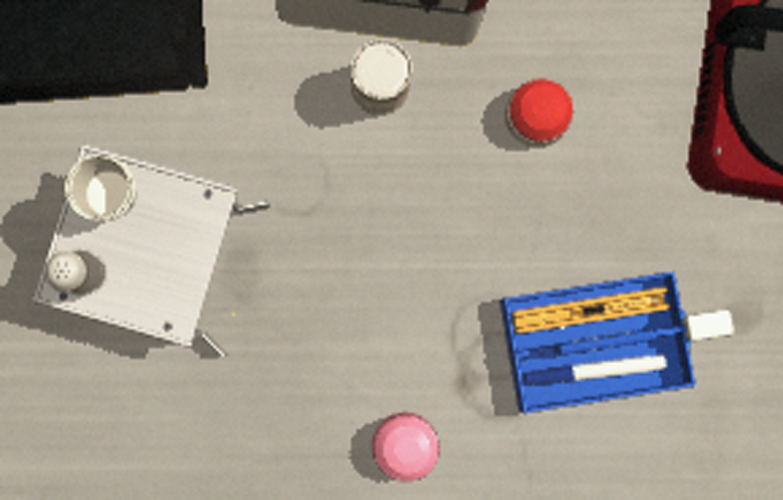

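The crop confirms the caddy: blue tray, cutter on the far (+x) side, marker on the near side, centre plate along it, and white pull at crop (710,325) on the tail. The shelf board's corners are at crop (82,147), (237,190), (192,345) and (37,298), with the lips on its right edge. Next I'll measure the bay.

Run:
```python
from h import *
m=bot.camera_model("top")
f=lambda a:np.array(a)/2.7+np.array([130,100])-0.3
w=ray(m,f([(82,147),(237,190),(192,345),(37,298)]),75)[:,:2]
print(w.round(1).tolist(),[round(float(np.linalg.norm(w[i]-w[i-1])),1) for i in range(4)])
mid=(w[1]+w[2])/2; back=(w[0]+w[3])/2; d=back-mid; print(mid,back,np.arctan2(-d[0],d[1]))
e=w[1]-w[2]; print("yaw by edge",np.arctan2(e[1],e[0]))
print("lips tips",ray(m,f([(269,206),(226,355)]),28)[:,:2],"roots",ray(m,f([(236,209),(200,335)]),28)[:,:2])
```

```text
[[646.8, 236.2], [605.8, 91.8], [463.7, 131.9], [506.9, 274.6]] [145.1, 150.1, 147.6, 149.1]
[534.70729133 111.86652028] [576.83684338 255.39991973] -0.28549890703350217
yaw by edge -0.27469838606369823
lips tips [[596.9920327   66.11010867]
 [453.87001558 106.67492021]] roots [[594.22300552  98.05628589]
 [472.9483594  131.72713695]]
```

>>> {"op": "carry_out", "data": {
  "plan": [
    {"tx": 25,"ty": 24,"rz": 0.13},
    {"tx": 25,"ty": 24,"rz": 0.13},
    {"tx": 25,"ty": 24,"rz": 0.13},
    {"tx": 25,"ty": 24,"rz": 0.13},
    {"tx": 25,"ty": 24,"rz": 0.13},
    {"tx": 25,"ty": 24,"rz": 0.13},
    {"tx": 25,"ty": 24,"rz": 0.13},
    {"tx": 25,"ty": 24,"rz": 0.13},
    {"tx": 28,"ty": 26,"rz": 0.13},
    {"rz": 0.086},
    {},
    {}
  ],
  "gripper": 0.3
}}

```text
invalid input at $.plan[0]: expected keys tx, ty, tz, rx, ry, rz
```

Run:
```python
from h import *
o=bot.get_obs(); m=bot.camera_model("wrist"); im=bot.capture("wrist"); cv2.imwrite("pics/w1.png",im[...,::-1]); np.savez("w1.npz",**m)
print(o["time"],o["tool_pos"],o["tcp_rot"],o["grip_width"],o["joint_positions"]); print({k:np.round(v,2).tolist() for k,v in m.items()}, "centre",-m["R"].T@m["t"])
c=biggest(blue(im)); r=cv2.minAreaRect(c); bx=cv2.boxPoints(r); w=ray(m,bx,28)[:,:2]
print(bx.round(0).tolist(),w.round(1).tolist(),[round(float(np.linalg.norm(w[i]-w[i-1])),1) for i in range(4)],w.mean(0))
```

```text
0.1 [ 237.11113566 -468.01370987  226.11460458] [-3.14026041e+00 -1.80409544e-04  4.68831693e-01] 91.83839660740536 [-1.24798737e+00  3.42658761e-01  1.52491254e+00 -1.60528511e-05
  1.27536567e+00 -1.46018175e-01]
{'camera_matrix': [[309.35, 0.0, 255.66], [0.0, 309.35, 185.47], [0.0, 0.0, 1.0]], 'R': [[0.45, -0.89, -0.0], [-0.86, -0.44, 0.25], [-0.22, -0.11, -0.97]], 't': [-526.23, -31.32, 389.83]} centre [ 297.24887929 -440.00783687  384.57497428]Traceback (most recent call last):
  File "<stdin>", line 4, in <module>
  File "h.py", line 12, in biggest
    return max(cv2.findContours(mask.astype(np.uint8),cv2.RETR_EXTERNAL,cv2.CHAIN_APPROX_NONE)[0],key=cv2.contourArea)
ValueError: max() iterable argument is empty
```

View pics/w1.png

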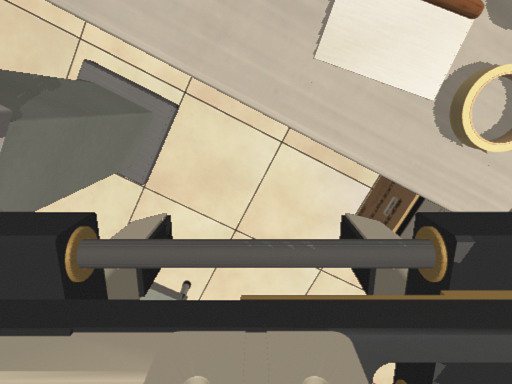

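The wrist view shows the bench edge, the white box and the gripper fingers, with the caddy out of view. Rows need all six keys.

>>> {"op": "carry_out", "data": {
  "plan": [
    {"tx": 27,"ty": 13,"tz": 0,"rx": 0,"ry": 0,"rz": 0.14},
    {"tx": 27,"ty": 13,"tz": 0,"rx": 0,"ry": 0,"rz": 0.14},
    {"tx": 27,"ty": 13,"tz": 0,"rx": 0,"ry": 0,"rz": 0.14},
    {"tx": 27,"ty": 13,"tz": 0,"rx": 0,"ry": 0,"rz": 0.14},
    {"tx": 27,"ty": 13,"tz": 0,"rx": 0,"ry": 0,"rz": 0.14},
    {"tx": 27,"ty": 13,"tz": 0,"rx": 0,"ry": 0,"rz": 0.14},
    {"tx": 27,"ty": 13,"tz": 0,"rx": 0,"ry": 0,"rz": 0.14},
    {"tx": 27,"ty": 13,"tz": 0,"rx": 0,"ry": 0,"rz": 0.14},
    {"tx": 28,"ty": 16,"tz": 0,"rx": 0,"ry": 0,"rz": 0.136},
    {"tx": 0,"ty": 0,"tz": 0,"rx": 0,"ry": 0,"rz": 0},
    {"tx": 0,"ty": 0,"tz": 0,"rx": 0,"ry": 0,"rz": 0}
  ],
  "gripper": 0.3
}}

```text
time: 1.25
tool_pos: [481.2, -348.0, 226.2]
tcp_rot: [-3.141, -0.001, 1.725]
contact_force: [0.0, -0.4, -0.8]
grip_width: 64.2
finger_force: 0.0
```

```bash
cat > cad.py <<'E'
from h import *
import sys
n=sys.argv[1]
o=bot.get_obs(); m=bot.camera_model("wrist"); im=bot.capture("wrist"); cv2.imwrite(f"pics/{n}.png",im[...,::-1]); np.savez(n+".npz",**m)
print(o["time"],o["tool_pos"].round(1),o["tcp_rot"].round(3),o["grip_width"],o["joint_positions"].round(2))
E
python3 cad.py w2
python3 - <<'E'
from h import *
m=dict(np.load("w2.npz")); im=cv2.imread("pics/w2.png")[...,::-1]
c=biggest(blue(im)); r=cv2.minAreaRect(c); bx=cv2.boxPoints(r); w=ray(m,bx,28)[:,:2]
print(bx.round(0).tolist(),w.round(1).tolist(),[round(float(np.linalg.norm(w[i]-w[i-1])),1) for i in range(4)],w.mean(0))
E
```

```text
1.25 [ 481.2 -348.   226.2] [-3.141e+00 -1.000e-03  1.725e+00] 64.20372034031301 [-0.75  0.47  1.32 -0.    1.35 -0.91]
[[204.0, 0.0], [309.0, 0.0], [309.0, 152.0], [204.0, 152.0]] [[402.4, -187.4], [509.5, -171.0], [540.1, -325.6], [419.9, -344.2]] [157.7, 108.3, 157.6, 121.6] [ 467.99284132 -257.04630105]
```

View pics/w2.png

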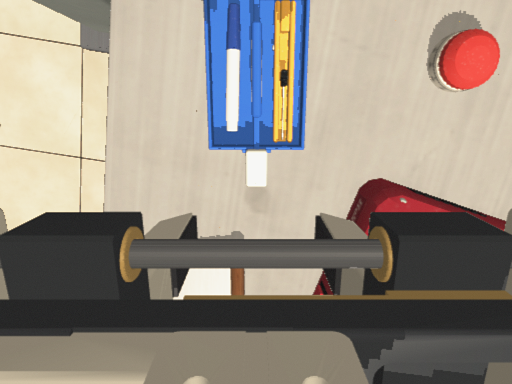

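This shows the caddy tail rim at rows ~149, columns 209–304, the pull at (256,168), marker left and cutter right. Now I'll fit its edges and go on to a bay view.

Run:
```python
from h import *
m=dict(np.load("w2.npz")); im=cv2.imread("pics/w2.png")[...,::-1]
mk=np.zeros(im.shape[:2],np.uint8); cv2.drawContours(mk,[biggest(blue(im))],-1,1,-1)
rows=np.arange(10,140); L=[];Rr=[]
for r in rows:
    x=np.where(mk[r])[0]; L.append((x.min()-.0,r));Rr.append((x.max()+1,r))
a=ray(m,L,28)[:,:2]; b=ray(m,Rr,28)[:,:2]
fa=np.polyfit(a[:,1],a[:,0],1); fb=np.polyfit(b[:,1],b[:,0],1); print(fa,fb,"yaws",-np.arctan(fa[0]),-np.arctan(fb[0]))
yaw=-np.arctan((fa[0]+fb[0])/2); ux=np.array([np.cos(yaw),np.sin(yaw)]); uy=np.array([-ux[1],ux[0]])
print("width",((b-a.mean(0))@ux).mean())
xm=((a@ux).mean()+(b@ux).mean())/2
t=[]
for c in range(225,290): 
    y=np.where(mk[:,c])[0]; t.append((c,y.max()+1))
ty=np.median(ray(m,t,28)[:,:2]@uy)
print("tail rows",np.median([q[1] for q in t]),"centre",xm*ux+(ty+82.5)*uy,"yaw",yaw)
h=cv2.cvtColor(im,cv2.COLOR_RGB2HSV); wm=cv2.inRange(h,(0,0,200),(180,40,255)); wm[:152]=0; wm[200:]=0; wm[:,:230]=0; wm[:,285:]=0
c=biggest(wm); x,y,w,hh=cv2.boundingRect(c); p=ray(m,[[x,y+hh],[x+w,y+hh]],42)[:,:2]; print((x,y,w,hh),p, "pull end local", (p.mean(0)-xm*ux-(ty+82.5)*uy)@np.c_[ux,uy])
```

```text
[-1.51434904e-01  3.74098439e+02] [-1.54041126e-01  4.83943424e+02] yaws 0.15029298038607533 0.1528397871677042
width 109.23511417387358
tail rows 149.0 centre [ 467.17518754 -249.87283726] yaw 0.15156663145002122
(246, 152, 39, 35) [[ 474.01156276 -374.49624089]
 [ 518.13412343 -367.67576782]] pull end local [  10.26475457 -124.18671904]
```

>>> {"op": "carry_out", "data": {
  "plan": [
    {"tx": 3,"ty": 40,"tz": 0,"rx": 0,"ry": 0,"rz": -0.05},
    {"tx": 3,"ty": 45,"tz": 0,"rx": 0,"ry": 0,"rz": -0.05},
    {"tx": 3,"ty": 45,"tz": 0,"rx": 0,"ry": 0,"rz": -0.05},
    {"tx": 3,"ty": 45,"tz": 0,"rx": 0,"ry": 0,"rz": -0.05},
    {"tx": 3,"ty": 45,"tz": 0,"rx": 0,"ry": 0,"rz": -0.05},
    {"tx": 3,"ty": 45,"tz": 0,"rx": 0,"ry": 0,"rz": -0.05},
    {"tx": 3,"ty": 45,"tz": 0,"rx": 0,"ry": 0,"rz": -0.05},
    {"tx": 3,"ty": 43,"tz": 0,"rx": 0,"ry": 0,"rz": -0.05},
    {"tx": 3,"ty": 0,"tz": 0,"rx": 0,"ry": 0,"rz": -0.035},
    {"tx": 0,"ty": 0,"tz": 0,"rx": 0,"ry": 0,"rz": 0},
    {"tx": 0,"ty": 0,"tz": 0,"rx": 0,"ry": 0,"rz": 0}
  ]
}}

```text
time: 2.4
tool_pos: [507.9, 3.5, 226.8]
tcp_rot: [3.142, 0.0, 1.289]
contact_force: [-0.1, 0.3, -0.0]
grip_width: 64.3
finger_force: 0.0
```

```bash
python3 cad.py w3
```

```text
2.4 [507.9   3.5 226.8] [3.142 0.    1.289] 64.26383343093073 [-0.14  0.31  1.57 -0.    1.26  0.14]
```

View pics/w3.png

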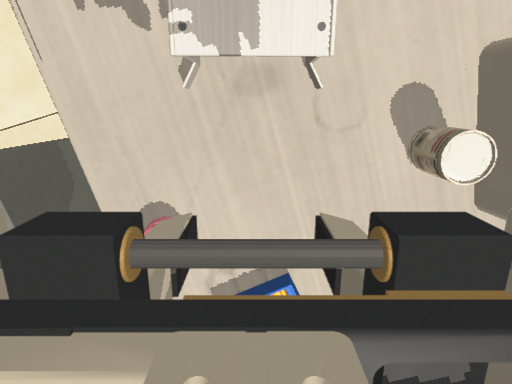

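The wrist view shows the shelf front edge along row ~55 from column 169 to 334, with the lips running from (200,57) to (186,86) and from (306,57) to (319,87).

```bash
python3 - <<'E'
from h import *
m=dict(np.load("w3.npz")); im=cv2.imread("pics/w3.png"); g=cv2.cvtColor(im,cv2.COLOR_BGR2GRAY).astype(float)
# front edge: strongest vertical gradient rows 46..64 per column
cols=[c for c in range(175,330) if not(185<c<207 or 298<c<322)]
gy=cv2.GaussianBlur(cv2.Sobel(g,cv2.CV_64F,0,1),(5,1),0)
e=[(c+.5,45+np.argmax(abs(gy[45:66,c]))+.5) for c in cols]
vx,vy,x0,y0=cv2.fitLine(np.array(e,np.float32),cv2.DIST_HUBER,0,.01,.01).ravel(); print("edge slope",vy/vx,"row@252",y0+(252-x0)*vy/vx, "rows",np.percentile([q[1] for q in e],[5,50,95]))
row=lambda c:y0+(c-x0)*vy/vx
gx=abs(cv2.GaussianBlur(cv2.Sobel(g,cv2.CV_64F,1,0),(1,5),0))
for r in (15,25,35,45,50): print(r,"L",160+np.argmax(gx[r,160:182]),"R",324+np.argmax(gx[r,324:345]))
p=ray(m,[[169.5,row(169.5)],[334,row(334)]],75)[:,:2]; d=p[1]-p[0]
print(p,"width",np.linalg.norm(d),"mid",p.mean(0),"yaw",np.arctan2(d[1],d[0]))
q=ray(m,[[200,57],[306,57],[186,86],[319,87]],28)[:,:2]; print("lips@28",q.round(1).tolist(),"root mid",q[:2].mean(0),"gap",np.linalg.norm(q[1]-q[0]),"tip mid",q[2:].mean(0))
E
python3 -c "
import cv2;im=cv2.imread('pics/w3.png')[0:100,150:350];cv2.imwrite('pics/c3.png',cv2.resize(im,None,fx=4,fy=4,interpolation=cv2.INTER_CUBIC))"
```

```text
edge slope -0.0008742959 row@252 55.579803 rows [52.  55.5 56.5]
15 L 168 R 332
25 L 178 R 325
35 L 170 R 331
45 L 170 R 328
50 L 171 R 328
[[462.29507534 131.66106168]
 [609.90768704  88.83413926]] width 153.69979966315165 mid [536.10138119 110.24760047] yaw -0.28237780400624746
lips@28 [[483.5, 131.2], [593.2, 99.3], [459.1, 107.3], [599.5, 65.4]] root mid [538.35848067 115.26439936] gap 114.16852404145324 tip mid [529.3234658   86.32419404]
```

View pics/c3.png

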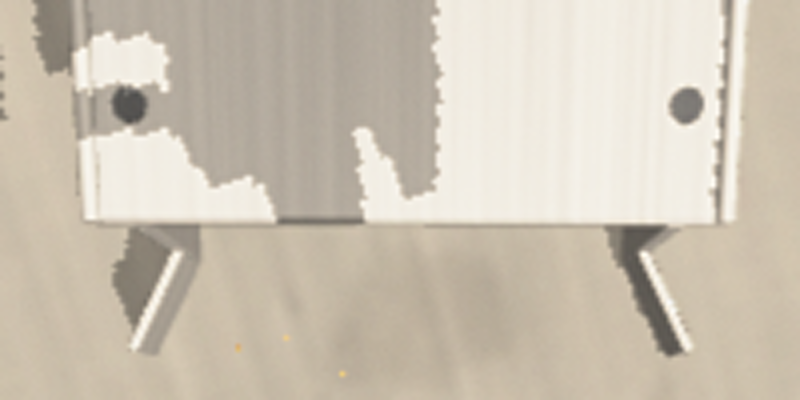

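Close-up: the board front corners are at (171.7,55) and (333.7,55), and the lips are symmetric about column ~253. That puts the bay mouth at about (537,110) with yaw -0.281. The caddy is at (467,-250), yaw 0.152. Going to grasp the plate.

>>> {"op": "carry_out", "data": {
  "plan": [
    {"tx": -5,"ty": -29,"tz": 0,"rx": 0,"ry": 0,"rz": 0.05},
    {"tx": -5,"ty": -32,"tz": -10,"rx": 0,"ry": 0,"rz": 0.055},
    {"tx": -5,"ty": -32,"tz": -18,"rx": 0,"ry": 0,"rz": 0.055},
    {"tx": -5,"ty": -32,"tz": -20,"rx": 0,"ry": 0,"rz": 0.055},
    {"tx": -5,"ty": -32,"tz": -20,"rx": 0,"ry": 0,"rz": 0.055},
    {"tx": -5,"ty": -32,"tz": -20,"rx": 0,"ry": 0,"rz": 0.055},
    {"tx": -5,"ty": -32,"tz": -20,"rx": 0,"ry": 0,"rz": 0.055},
    {"tx": -6,"ty": -32,"tz": -18,"rx": 0,"ry": 0,"rz": 0.054},
    {"tx": 0,"ty": 0,"tz": -25,"rx": 0,"ry": 0,"rz": 0},
    {"tx": 0,"ty": 0,"tz": -25,"rx": 0,"ry": 0,"rz": 0},
    {"tx": 0,"ty": 0,"tz": 0,"rx": 0,"ry": 0,"rz": 0}
  ],
  "gripper": 0.45
}}

```text
time: 3.55
tool_pos: [464.4, -248.5, 47.9]
tcp_rot: [-3.137, -0.005, 1.721]
contact_force: [-0.5, 0.3, -0.3]
grip_width: 50.6
finger_force: 0.0
```

>>> {"op": "carry_out", "data": {
  "plan": [
    {"tx": 1,"ty": 0,"tz": -8,"rx": 0,"ry": 0,"rz": 0},
    {"tx": 0,"ty": 0,"tz": -7,"rx": 0,"ry": 0,"rz": 0},
    {"tx": 0,"ty": 0,"tz": 0,"rx": 0,"ry": 0,"rz": 0}
  ]
}}

```text
time: 3.85
tool_pos: [468.2, -248.3, 35.7]
tcp_rot: [3.142, 0.0, 1.724]
contact_force: [-0.8, 0.5, -0.4]
grip_width: 50.4
finger_force: 0.0
```

>>> {"op": "carry_out", "data": {
  "plan": [
    {"tx": 0,"ty": 0,"tz": 0,"rx": 0,"ry": 0,"rz": 0},
    {"tx": 0,"ty": 0,"tz": 0,"rx": 0,"ry": 0,"rz": 0},
    {"tx": 0,"ty": 0,"tz": 0,"rx": 0,"ry": 0,"rz": 0},
    {"tx": 0,"ty": 0,"tz": 0,"rx": 0,"ry": 0,"rz": 0},
    {"tx": 0,"ty": 0,"tz": 0,"rx": 0,"ry": 0,"rz": 0},
    {"tx": 0,"ty": 0,"tz": 0,"rx": 0,"ry": 0,"rz": 0},
    {"tx": 0,"ty": 0,"tz": 0,"rx": 0,"ry": 0,"rz": 0}
  ],
  "gripper": 1
}}

```text
time: 4.55
tool_pos: [467.8, -248.3, 35.8]
tcp_rot: [-3.141, -0.0, 1.724]
contact_force: [-2.3, -0.4, 4.1]
grip_width: 9.6
finger_force: 30.0
```

>>> {"op": "carry_out", "data": {
  "plan": [
    {"tx": 0,"ty": 0,"tz": 5,"rx": 0,"ry": 0,"rz": 0},
    {"tx": 0,"ty": 0,"tz": 10,"rx": 0,"ry": 0,"rz": 0},
    {"tx": 0,"ty": 0,"tz": 15,"rx": 0,"ry": 0,"rz": 0},
    {"tx": 0,"ty": 0,"tz": 20,"rx": 0,"ry": 0,"rz": 0},
    {"tx": 0,"ty": 0,"tz": 10,"rx": 0,"ry": 0,"rz": 0},
    {"tx": 0,"ty": 0,"tz": 0,"rx": 0,"ry": 0,"rz": 0},
    {"tx": 0,"ty": 0,"tz": 0,"rx": 0,"ry": 0,"rz": 0}
  ]
}}

```text
time: 5.25
tool_pos: [468.0, -248.2, 95.4]
tcp_rot: [-3.141, -0.0, 1.724]
contact_force: [-0.4, -0.0, -5.7]
grip_width: 9.6
finger_force: 30.0
```

>>> {"op": "carry_out", "data": {
  "plan": [
    {"tx": 1,"ty": 7,"tz": 0,"rx": 0,"ry": 0,"rz": -0.014},
    {"tx": 2,"ty": 15,"tz": 0,"rx": 0,"ry": 0,"rz": -0.03},
    {"tx": 4,"ty": 25,"tz": 0,"rx": 0,"ry": 0,"rz": -0.05},
    {"tx": 5,"ty": 33,"tz": 0,"rx": 0,"ry": 0,"rz": -0.06},
    {"tx": 5,"ty": 33,"tz": 0,"rx": 0,"ry": 0,"rz": -0.06},
    {"tx": 5,"ty": 33,"tz": 0,"rx": 0,"ry": 0,"rz": -0.06},
    {"tx": 5,"ty": 33,"tz": 0,"rx": 0,"ry": 0,"rz": -0.06},
    {"tx": 4,"ty": 28,"tz": 0,"rx": 0,"ry": 0,"rz": -0.05},
    {"tx": 3,"ty": 20,"tz": 0,"rx": 0,"ry": 0,"rz": -0.03},
    {"tx": 1,"ty": 13,"tz": 0,"rx": 0,"ry": 0,"rz": -0.02},
    {"tx": 0,"ty": 0,"tz": 0,"rx": 0,"ry": 0,"rz": 0}
  ]
}}

```text
time: 6.35
tool_pos: [502.5, -6.2, 94.9]
tcp_rot: [-3.14, -0.0, 1.291]
contact_force: [0.2, 1.3, -4.7]
grip_width: 9.9
finger_force: 30.0
```

>>> {"op": "carry_out", "data": {
  "plan": [
    {"tx": 0,"ty": 0,"tz": -6,"rx": 0,"ry": 0,"rz": 0},
    {"tx": 0,"ty": 0,"tz": -14,"rx": 0,"ry": 0,"rz": 0},
    {"tx": 0,"ty": 0,"tz": -16,"rx": 0,"ry": 0,"rz": 0},
    {"tx": 0,"ty": 0,"tz": -12,"rx": 0,"ry": 0,"rz": 0},
    {"tx": 0,"ty": 0,"tz": -5,"rx": 0,"ry": 0,"rz": 0},
    {"tx": 0,"ty": 0,"tz": 0,"rx": 0,"ry": 0,"rz": 0},
    {"tx": 0,"ty": 0,"tz": 0,"rx": 0,"ry": 0,"rz": 0}
  ]
}}

```text
time: 7.05
tool_pos: [503.5, -8.6, 43.0]
tcp_rot: [3.141, -0.0, 1.29]
contact_force: [-0.5, -0.8, -4.4]
grip_width: 9.6
finger_force: 30.0
```

Run:
```python
from h import *
o=bot.get_obs(); print(o["tool_pos"].round(1),o["tcp_rot"].round(3))
a=bot.capture("top"); b=bot.capture("scene"); c=bot.capture("wrist")
A=cv2.resize(a[130:255,140:330],None,fx=4,fy=4,interpolation=cv2.INTER_CUBIC)
cv2.imwrite("pics/t4full.png",a[...,::-1]); cv2.imwrite("pics/w4full.png",c[...,::-1]);cv2.imwrite("pics/s4full.png",b[...,::-1])
W=cv2.resize(c[:200,100:400],(398,265)); S=cv2.resize(b[150:300,140:370],None,fx=1.1,fy=1.1)
C=np.zeros((590,760,3),np.uint8); C[:300]=A[:300,:760]; C[300:565,:398]=W; s=S[:290,:362]; C[300:300+s.shape[0],398:398+s.shape[1]]=s
C=C[:590]; cv2.imwrite("pics/c4.png",C[...,::-1])
```

```text
[503.5  -8.6  43. ] [ 3.141 -0.     1.29 ]
```

View pics/c4.png

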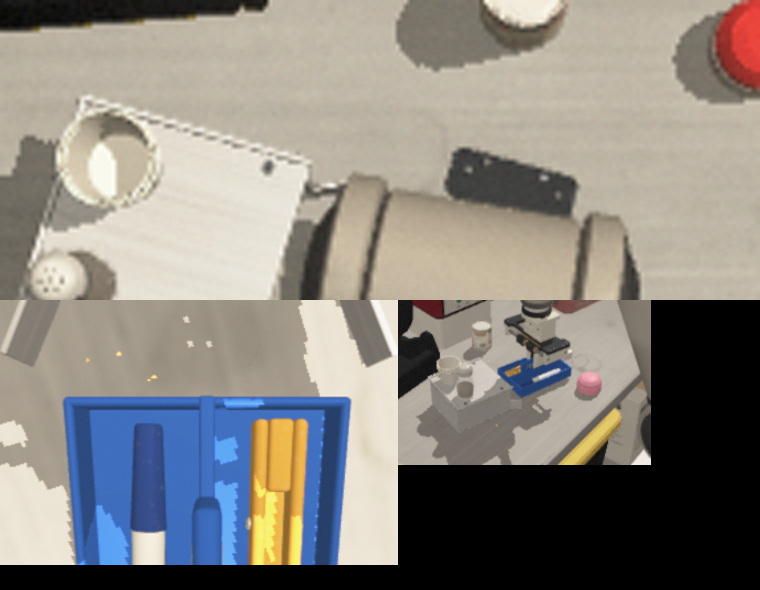

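The wrist part shows the caddy's nose rim (composite row ~398, columns 65–351) held level between the two lips. The marker and cutter are in place and the caddy clears the table. Now I'll compare the nose centre with the bay axis.

Run:
```python
from h import *
m=bot.camera_model("wrist"); im=cv2.imread("pics/w4full.png")[...,::-1]
m3=dict(np.load("w3.npz")); M=ray(m3,[[252.7,55.3]],75)[0,:2]; yaw=-0.282; ux=np.array([np.cos(yaw),np.sin(yaw)]); uy=np.array([-ux[1],ux[0]])
print("mouth",M)
for zt,pl in((28,[[(150+183/4),63],[150+640/4,63],[150+138/4,350/4],[150+688/4,350/4]]),): print("lips w3 local",((ray(m3,pl,zt)[:,:2]-M)@np.c_[ux,uy]).round(1).tolist())
mk=np.zeros(im.shape[:2],np.uint8); cv2.drawContours(mk,[biggest(blue(im))],-1,1,-1)
L=[];R=[]
for r in range(80,180):
    x=np.where(mk[r])[0]; L.append((x.min(),r));R.append((x.max()+1,r))
T=[(c+.5,np.where(mk[:,c])[0].min()) for c in range(160,355)]
a,b,t=[(ray(m,q,35.2)[:,:2]-M)@np.c_[ux,uy] for q in(L,R,T)]
for n,q in(("L",a),("R",b)): f=np.polyfit(q[:,1],q[:,0],1); print(n,"slope",f[0],"x at nose",np.polyval(f,np.median(t[:,1])))
print("nose y",np.median(t[:,1]),"slope",np.polyfit(t[:,0],t[:,1],1)[0])
o=bot.get_obs(); print("tcp local",(o["tool_pos"][:2]-M)@np.c_[ux,uy])
cv2.imwrite("pics/c5.png",cv2.resize(im[0:110,80:440,::-1],None,fx=2.2,fy=2.2,interpolation=cv2.INTER_CUBIC))
```

```text
mouth [537.03966163 110.22841985]
lips w3 local [[-62.1, -0.8], [61.5, -0.9], [-75.8, -26.1], [75.8, -26.2]]
L slope 0.001992993810135035 x at nose -52.746138316968675
R slope -0.0011968136991876196 x at nose 57.335764376164526
nose y -42.15885013540043 slope -0.0018633021480188624
tcp local [   1.03482083 -123.27166242]
```

View pics/c5.png

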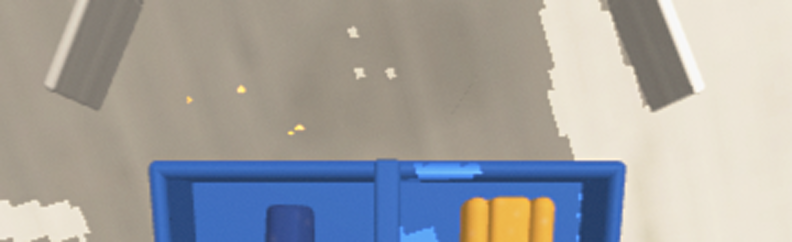

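The nose rim at crop row 163 spans columns 150–625, and the lip tips are at (50,88) and (700,88). The caddy sits about 2.5 mm too far to +x in bay axes and its yaw is fine. I'll correct that, lower a little and enter.

>>> {"op": "carry_out", "data": {
  "plan": [
    {"tx": -2.4,"ty": 0.7,"tz": -3,"rx": 0,"ry": 0,"rz": 0},
    {"tx": 1.1,"ty": 3.8,"tz": 0,"rx": 0,"ry": 0,"rz": 0},
    {"tx": 1.9,"ty": 6.7,"tz": 0,"rx": 0,"ry": 0,"rz": 0},
    {"tx": 2.5,"ty": 8.6,"tz": 0,"rx": 0,"ry": 0,"rz": 0},
    {"tx": 2.5,"ty": 8.6,"tz": 0,"rx": 0,"ry": 0,"rz": 0},
    {"tx": 2.5,"ty": 8.6,"tz": 0,"rx": 0,"ry": 0,"rz": 0},
    {"tx": 2.5,"ty": 8.6,"tz": 0,"rx": 0,"ry": 0,"rz": 0},
    {"tx": 0,"ty": 0,"tz": 0,"rx": 0,"ry": 0,"rz": 0}
  ]
}}

```text
time: 8.0
tool_pos: [514.2, 38.5, 39.7]
tcp_rot: [3.141, -0.0, 1.291]
contact_force: [-0.1, 0.1, -5.4]
grip_width: 9.8
finger_force: 30.0
```

>>> {"op": "carry_out", "data": {
  "plan": [
    {"tx": 1.7,"ty": 5.8,"tz": 0,"rx": 0,"ry": 0,"rz": 0},
    {"tx": 2.2,"ty": 7.7,"tz": 0,"rx": 0,"ry": 0,"rz": 0},
    {"tx": 2.2,"ty": 7.7,"tz": 0,"rx": 0,"ry": 0,"rz": 0},
    {"tx": 1.7,"ty": 5.8,"tz": 0,"rx": 0,"ry": 0,"rz": 0},
    {"tx": 0.6,"ty": 2,"tz": 0,"rx": 0,"ry": 0,"rz": 0},
    {"tx": 0,"ty": 0,"tz": 0,"rx": 0,"ry": 0,"rz": 0},
    {"tx": 0,"ty": 0,"tz": 0,"rx": 0,"ry": 0,"rz": 0}
  ]
}}

```text
time: 8.7
tool_pos: [522.2, 66.1, 39.7]
tcp_rot: [3.142, 0.0, 1.29]
contact_force: [-0.1, 0.5, -4.8]
grip_width: 10.1
finger_force: 30.0
```

>>> {"op": "carry_out", "data": {
  "plan": [
    {"tx": 0,"ty": 0,"tz": -1.5,"rx": 0,"ry": 0,"rz": 0},
    {"tx": 0,"ty": 0,"tz": -1.5,"rx": 0,"ry": 0,"rz": 0},
    {"tx": 0,"ty": 0,"tz": -1,"rx": 0,"ry": 0,"rz": 0},
    {"tx": 0,"ty": 0,"tz": 0,"rx": 0,"ry": 0,"rz": 0},
    {"tx": 0,"ty": 0,"tz": 0,"rx": 0,"ry": 0,"rz": 0}
  ]
}}

```text
time: 9.2
tool_pos: [522.1, 66.1, 35.8]
tcp_rot: [-3.142, 0.0, 1.29]
contact_force: [-0.4, -1.1, -2.7]
grip_width: 9.9
finger_force: 30.0
```

>>> {"op": "carry_out", "data": {
  "plan": [
    {"tx": 0,"ty": 0,"tz": -0.5,"rx": 0,"ry": 0,"rz": 0},
    {"tx": 0,"ty": 0,"tz": 0,"rx": 0,"ry": 0,"rz": 0},
    {"tx": 0,"ty": 0,"tz": 0,"rx": 0,"ry": 0,"rz": 0}
  ]
}}

```text
time: 9.5
tool_pos: [522.1, 66.1, 35.8]
tcp_rot: [3.141, 0.0, 1.29]
contact_force: [-4.1, -2.9, 5.1]
grip_width: 10.2
finger_force: 30.0
```

>>> {"op": "carry_out", "data": {
  "plan": [
    {"tx": 0,"ty": 0,"tz": 0,"rx": 0,"ry": 0,"rz": 0},
    {"tx": 0,"ty": 0,"tz": 0,"rx": 0,"ry": 0,"rz": 0},
    {"tx": 0,"ty": 0,"tz": 0,"rx": 0,"ry": 0,"rz": 0},
    {"tx": 0,"ty": 0,"tz": 0,"rx": 0,"ry": 0,"rz": 0},
    {"tx": 0,"ty": 0,"tz": 0,"rx": 0,"ry": 0,"rz": 0},
    {"tx": 0,"ty": 0,"tz": 10,"rx": 0,"ry": 0,"rz": 0},
    {"tx": 0,"ty": 0,"tz": 25,"rx": 0,"ry": 0,"rz": 0},
    {"tx": 0,"ty": 0,"tz": 30,"rx": 0,"ry": 0,"rz": 0},
    {"tx": -6,"ty": -20,"tz": 20,"rx": 0,"ry": 0,"rz": 0}
  ],
  "gripper": 0.5
}}

```text
time: 10.4
tool_pos: [517.4, 47.4, 122.8]
tcp_rot: [3.138, -0.001, 1.292]
contact_force: [0.8, 0.5, -0.0]
grip_width: 46.0
finger_force: 0.0
```

>>> {"op": "carry_out", "data": {
  "plan": [
    {"tx": -5,"ty": -17,"tz": 10,"rx": 0,"ry": 0,"rz": 0},
    {"tx": -8,"ty": -28,"tz": 20,"rx": 0,"ry": 0,"rz": 0},
    {"tx": -7,"ty": -24,"tz": 20,"rx": 0,"ry": 0,"rz": 0},
    {"tx": -4,"ty": -15,"tz": 10,"rx": 0,"ry": 0,"rz": 0},
    {"tx": 0,"ty": 0,"tz": 0,"rx": 0,"ry": 0,"rz": 0},
    {"tx": 0,"ty": 0,"tz": 0,"rx": 0,"ry": 0,"rz": 0}
  ]
}}

```text
time: 11.0
tool_pos: [492.2, -37.6, 180.6]
tcp_rot: [3.141, -0.0, 1.289]
contact_force: [-0.1, 0.6, -1.0]
grip_width: 46.1
finger_force: 0.0
```

```bash
python3 cad.py w6
python3 - <<'E'
from h import *
m=dict(np.load("w6.npz")); im=cv2.imread("pics/w6.png")[...,::-1]
M=np.array([537.04,110.23]); yaw=-0.282; ux=np.array([np.cos(yaw),np.sin(yaw)]); uy=np.array([-ux[1],ux[0]]); B=np.c_[ux,uy]
mk=np.zeros(im.shape[:2],np.uint8); c=biggest(blue(im)); cv2.drawContours(mk,[c],-1,1,-1); print(cv2.boundingRect(c))
x,y,w,h=cv2.boundingRect(c)
T=[(q+.5,np.where(mk[:,q])[0].max()+1) for q in range(x+10,x+w-10)]
t=(ray(m,T,28)[:,:2]-M)@B; print("tail y",np.median(t[:,1]),"slope",np.polyfit(t[:,0],t[:,1],1)[0])
for r in range(y+10,y+h-10,12):
    q=np.where(mk[r])[0]; print(r,((ray(m,[[q.min(),r],[q.max()+1,r]],28)[:,:2]-M)@B).round(1).tolist())
o=bot.get_obs(); print("tcp local",(o["tool_pos"][:2]-M)@B)
hs=cv2.cvtColor(im,cv2.COLOR_RGB2HSV); r0=y+h+8; print("pull row",[ (i,tuple(hs[r0,i])) for i in range(225,290,6)])
E
```

```text
11.0 [492.2 -37.6 180.6] [ 3.141 -0.     1.289] 46.14093972193838 [-0.23  0.33  1.68  0.    1.13  0.05]
(195, 0, 122, 152)
tail y -130.56216095710187 slope -0.0012854039244714571
10 [[-54.8, -5.3], [53.9, -5.4]]
22 [[-55.3, -15.2], [54.4, -15.3]]
34 [[-54.9, -25.3], [53.9, -25.4]]
46 [[-55.4, -35.5], [54.4, -35.6]]
58 [[-55.9, -45.9], [54.0, -46.0]]
70 [[-55.4, -56.5], [54.4, -56.6]]
82 [[-55.9, -67.3], [54.0, -67.4]]
94 [[-55.5, -78.4], [54.5, -78.4]]
106 [[-55.0, -89.6], [54.0, -89.7]]
118 [[-55.6, -101.0], [54.5, -101.1]]
130 [[-55.1, -112.6], [54.1, -112.7]]
tcp local [  -2.19031121 -154.11276409]
pull row [(225, (np.uint8(21), np.uint8(35), np.uint8(224))), (231, (np.uint8(21), np.uint8(36), np.uint8(220))), (237, (np.uint8(19), np.uint8(39), np.uint8(144))), (243, (np.uint8(20), np.uint8(42), np.uint8(151))), (249, (np.uint8(30), np.uint8(1), np.uint8(247))), (255, (np.uint8(0), np.uint8(0), np.uint8(247))), (261, (np.uint8(0), np.uint8(0), np.uint8(247))), (267, (np.uint8(30), np.uint8(5), np.uint8(248))), (273, (np.uint8(22), np.uint8(38), np.uint8(220))), (279, (np.uint8(22), np.uint8(38), np.uint8(219))), (285, (np.uint8(20), np.uint8(36), np.uint8(220)))]
```

View pics/w6.png

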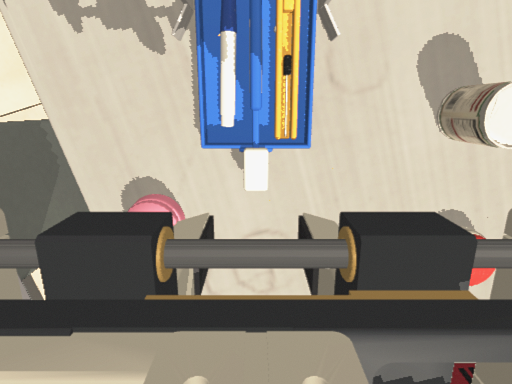

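The caddy stands straight in the mouth, with its tail rim at row 149 (columns 201–311), the pull at (256,170) and contents in place. The nose is about 34 mm inside. Now I'll take the pull.

>>> {"op": "carry_out", "data": {
  "plan": [
    {"tx": 0,"ty": 0,"tz": -20,"rx": 0,"ry": 0,"rz": 0},
    {"tx": 0,"ty": 0,"tz": -35,"rx": 0,"ry": 0,"rz": 0},
    {"tx": 0,"ty": 0,"tz": -35,"rx": 0,"ry": 0,"rz": 0},
    {"tx": 0,"ty": 0,"tz": -30,"rx": 0,"ry": 0,"rz": 0},
    {"tx": 0,"ty": 0,"tz": -20,"rx": 0,"ry": 0,"rz": 0},
    {"tx": 0,"ty": 0,"tz": -15,"rx": 0,"ry": 0,"rz": 0},
    {"tx": 0,"ty": 0,"tz": -10,"rx": 0,"ry": 0,"rz": 0},
    {"tx": 0,"ty": 0,"tz": -3,"rx": 0,"ry": 0,"rz": 0},
    {"tx": 0,"ty": 0,"tz": 0,"rx": 0,"ry": 0,"rz": 0},
    {"tx": 0,"ty": 0,"tz": 0,"rx": 0,"ry": 0,"rz": 0}
  ]
}}

```text
time: 12.05
tool_pos: [492.7, -37.7, 12.8]
tcp_rot: [3.14, -0.0, 1.29]
contact_force: [0.4, 0.3, -0.1]
grip_width: 45.7
finger_force: 0.0
```

>>> {"op": "carry_out", "data": {
  "plan": [
    {"tx": 0,"ty": 0,"tz": 0,"rx": 0,"ry": 0,"rz": 0},
    {"tx": 0,"ty": 0,"tz": 0,"rx": 0,"ry": 0,"rz": 0},
    {"tx": 0,"ty": 0,"tz": 0,"rx": 0,"ry": 0,"rz": 0},
    {"tx": 0,"ty": 0,"tz": 0,"rx": 0,"ry": 0,"rz": 0},
    {"tx": 0,"ty": 0,"tz": 0,"rx": 0,"ry": 0,"rz": 0},
    {"tx": 0,"ty": 0,"tz": 0,"rx": 0,"ry": 0,"rz": 0}
  ],
  "gripper": 1
}}

```text
time: 12.65
tool_pos: [492.4, -37.8, 12.6]
tcp_rot: [3.141, 0.0, 1.29]
contact_force: [-0.4, -0.6, 5.1]
grip_width: 24.0
finger_force: 30.0
```

>>> {"op": "carry_out", "data": {
  "plan": [
    {"tx": 0.8,"ty": 2.9,"tz": 0,"rx": 0,"ry": 0,"rz": 0},
    {"tx": 1.4,"ty": 4.8,"tz": 0,"rx": 0,"ry": 0,"rz": 0},
    {"tx": 2,"ty": 6.7,"tz": 0,"rx": 0,"ry": 0,"rz": 0},
    {"tx": 2,"ty": 6.7,"tz": 0,"rx": 0,"ry": 0,"rz": 0},
    {"tx": 2,"ty": 6.7,"tz": 0,"rx": 0,"ry": 0,"rz": 0},
    {"tx": 2,"ty": 6.7,"tz": 0,"rx": 0,"ry": 0,"rz": 0},
    {"tx": 1.4,"ty": 4.8,"tz": 0,"rx": 0,"ry": 0,"rz": 0},
    {"tx": 0.8,"ty": 2.9,"tz": 0,"rx": 0,"ry": 0,"rz": 0}
  ]
}}

```text
time: 13.45
tool_pos: [505.0, 3.9, 12.6]
tcp_rot: [3.141, 0.001, 1.29]
contact_force: [-2.1, -5.1, 5.8]
grip_width: 23.8
finger_force: 30.0
```

>>> {"op": "carry_out", "data": {
  "plan": [
    {"tx": 1.1,"ty": 3.8,"tz": 0,"rx": 0,"ry": 0,"rz": 0},
    {"tx": 2,"ty": 6.7,"tz": 0,"rx": 0,"ry": 0,"rz": 0},
    {"tx": 2,"ty": 6.7,"tz": 0,"rx": 0,"ry": 0,"rz": 0},
    {"tx": 2,"ty": 6.7,"tz": 0,"rx": 0,"ry": 0,"rz": 0},
    {"tx": 2,"ty": 6.7,"tz": 0,"rx": 0,"ry": 0,"rz": 0},
    {"tx": 2,"ty": 6.7,"tz": 0,"rx": 0,"ry": 0,"rz": 0},
    {"tx": 1.4,"ty": 4.8,"tz": 0,"rx": 0,"ry": 0,"rz": 0},
    {"tx": 0.8,"ty": 2.9,"tz": 0,"rx": 0,"ry": 0,"rz": 0}
  ]
}}

```text
time: 14.25
tool_pos: [518.2, 48.9, 12.6]
tcp_rot: [3.141, 0.001, 1.29]
contact_force: [-1.8, -6.2, 5.9]
grip_width: 23.7
finger_force: 30.0
```

>>> {"op": "carry_out", "data": {
  "plan": [
    {"tx": 0.8,"ty": 2.9,"tz": 0,"rx": 0,"ry": 0,"rz": 0},
    {"tx": 0.8,"ty": 2.9,"tz": 0,"rx": 0,"ry": 0,"rz": 0},
    {"tx": 0.8,"ty": 2.9,"tz": 0,"rx": 0,"ry": 0,"rz": 0},
    {"tx": 0.8,"ty": 2.9,"tz": 0,"rx": 0,"ry": 0,"rz": 0},
    {"tx": 0.6,"ty": 1.9,"tz": 0,"rx": 0,"ry": 0,"rz": 0}
  ]
}}

```text
time: 14.75
tool_pos: [521.9, 62.2, 12.6]
tcp_rot: [3.141, 0.001, 1.29]
contact_force: [-1.2, -5.3, 6.3]
grip_width: 23.7
finger_force: 30.0
```

>>> {"op": "carry_out", "data": {
  "plan": [
    {"tx": 0.3,"ty": 1,"tz": 0,"rx": 0,"ry": 0,"rz": 0},
    {"tx": 0.3,"ty": 1,"tz": 0,"rx": 0,"ry": 0,"rz": 0},
    {"tx": 0,"ty": 0,"tz": 0,"rx": 0,"ry": 0,"rz": 0}
  ]
}}

```text
time: 15.05
tool_pos: [522.5, 64.2, 12.6]
tcp_rot: [3.141, 0.001, 1.29]
contact_force: [-1.5, -5.5, 6.7]
grip_width: 23.7
finger_force: 30.0
```

>>> {"op": "carry_out", "data": {
  "plan": [
    {"tx": 0.3,"ty": 1,"tz": 0,"rx": 0,"ry": 0,"rz": 0},
    {"tx": 0.3,"ty": 1,"tz": 0,"rx": 0,"ry": 0,"rz": 0},
    {"tx": 0,"ty": 0,"tz": 0,"rx": 0,"ry": 0,"rz": 0}
  ]
}}

```text
time: 15.35
tool_pos: [523.0, 66.2, 12.6]
tcp_rot: [3.141, 0.001, 1.29]
contact_force: [-0.9, -4.5, 5.1]
grip_width: 23.7
finger_force: 30.0
```

>>> {"op": "carry_out", "data": {
  "plan": [
    {"tx": 0.3,"ty": 1,"tz": 0,"rx": 0,"ry": 0,"rz": 0},
    {"tx": 0,"ty": 0,"tz": 0,"rx": 0,"ry": 0,"rz": 0}
  ]
}}

```text
time: 15.55
tool_pos: [523.4, 67.2, 12.6]
tcp_rot: [3.141, 0.001, 1.29]
contact_force: [-2.3, -5.2, 5.5]
grip_width: 23.6
finger_force: 30.0
```

>>> {"op": "carry_out", "data": {
  "plan": [
    {"tx": 0.3,"ty": 1,"tz": 0,"rx": 0,"ry": 0,"rz": 0},
    {"tx": 0,"ty": 0,"tz": 0,"rx": 0,"ry": 0,"rz": 0}
  ]
}}

```text
time: 15.75
tool_pos: [523.5, 67.8, 12.6]
tcp_rot: [3.141, 0.001, 1.29]
contact_force: [-1.8, -7.3, 5.3]
grip_width: 23.6
finger_force: 30.0
```

>>> {"op": "carry_out", "data": {
  "plan": [
    {"tx": 0.3,"ty": 1,"tz": 0,"rx": 0,"ry": 0,"rz": 0},
    {"tx": 0,"ty": 0,"tz": 0,"rx": 0,"ry": 0,"rz": 0}
  ]
}}

```text
time: 15.95
tool_pos: [523.5, 67.8, 12.6]
tcp_rot: [-3.142, 0.003, 1.29]
contact_force: [-3.7, -12.3, 7.5]
grip_width: 23.8
finger_force: 30.0
```

>>> {"op": "carry_out", "data": {
  "plan": [
    {"tx": 0.3,"ty": 1,"tz": 0,"rx": 0,"ry": 0,"rz": 0},
    {"tx": 0,"ty": 0,"tz": 0,"rx": 0,"ry": 0,"rz": 0}
  ]
}}

```text
time: 16.15
tool_pos: [523.4, 67.9, 12.6]
tcp_rot: [-3.141, 0.004, 1.29]
contact_force: [-5.9, -18.0, 9.0]
grip_width: 23.9
finger_force: 30.0
```

It's home: travel is 110 mm as expected, and the force is rising with no motion. I'll ease the preload and let go.

>>> {"op": "carry_out", "data": {
  "plan": [
    {"tx": -0.4,"ty": -1.4,"tz": 0,"rx": 0,"ry": 0,"rz": 0},
    {"tx": 0,"ty": 0,"tz": 0,"rx": 0,"ry": 0,"rz": 0}
  ]
}}

```text
time: 16.35
tool_pos: [523.4, 67.9, 12.6]
tcp_rot: [-3.141, 0.002, 1.29]
contact_force: [-3.6, -8.9, 6.9]
grip_width: 23.9
finger_force: 30.0
```

>>> {"op": "carry_out", "data": {
  "plan": [
    {"tx": 0,"ty": 0,"tz": 0,"rx": 0,"ry": 0,"rz": 0},
    {"tx": 0,"ty": 0,"tz": 0,"rx": 0,"ry": 0,"rz": 0},
    {"tx": 0,"ty": 0,"tz": 0,"rx": 0,"ry": 0,"rz": 0},
    {"tx": 0,"ty": 0,"tz": 0,"rx": 0,"ry": 0,"rz": 0},
    {"tx": 0,"ty": 0,"tz": 0,"rx": 0,"ry": 0,"rz": 0}
  ],
  "gripper": 0.5
}}

```text
time: 16.85
tool_pos: [523.7, 69.7, 12.1]
tcp_rot: [-3.141, 0.0, 1.29]
contact_force: [0.3, 0.0, -0.5]
grip_width: 45.6
finger_force: 0.0
```

>>> {"op": "carry_out", "data": {
  "plan": [
    {"tx": -3,"ty": -10,"tz": 0,"rx": 0,"ry": 0,"rz": 0},
    {"tx": -6,"ty": -20,"tz": 0,"rx": 0,"ry": 0,"rz": 0},
    {"tx": -6,"ty": -20,"tz": 0,"rx": 0,"ry": 0,"rz": 0},
    {"tx": -6,"ty": -20,"tz": 20,"rx": 0,"ry": 0,"rz": 0},
    {"tx": -3,"ty": -10,"tz": 40,"rx": 0,"ry": 0,"rz": 0},
    {"tx": -3,"ty": -10,"tz": 40,"rx": 0,"ry": 0,"rz": 0},
    {"tx": 0,"ty": 0,"tz": 40,"rx": 0,"ry": 0,"rz": 0},
    {"tx": 0,"ty": 0,"tz": 28,"rx": 0,"ry": 0,"rz": 0},
    {"tx": 0,"ty": 0,"tz": 0,"rx": 0,"ry": 0,"rz": 0},
    {"tx": 0,"ty": 0,"tz": 0,"rx": 0,"ry": 0,"rz": 0}
  ]
}}

```text
time: 17.85
tool_pos: [496.5, -20.9, 180.3]
tcp_rot: [3.141, 0.0, 1.289]
contact_force: [0.4, -0.5, -0.9]
grip_width: 46.0
finger_force: 0.0
```

```bash
python3 cad.py w7
python3 - <<'E'
from h import *
m=dict(np.load("w7.npz")); im=cv2.imread("pics/w7.png")[...,::-1]
M=np.array([537.04,110.23]); yaw=-0.282; ux=np.array([np.cos(yaw),np.sin(yaw)]); uy=np.array([-ux[1],ux[0]]); B=np.c_[ux,uy]
mk=np.zeros(im.shape[:2],np.uint8); c=biggest(blue(im)); cv2.drawContours(mk,[c],-1,1,-1); x,y,w,h=cv2.boundingRect(c); print(x,y,w,h)
T=[(q+.5,np.where(mk[:,q])[0].max()+1) for q in range(x+6,x+w-6)]
t=(ray(m,T,28)[:,:2]-M)@B; print("tail y",np.median(t[:,1]),"slope",np.polyfit(t[:,0],t[:,1],1)[0],"x",((ray(m,[[x,y+h-4],[x+w,y+h-4]],28)[:,:2]-M)@B)[:,0])
# neighbours unchanged? top difference
a=cv2.imread("pics/top0.png").astype(int); b=bot.capture("top")[...,::-1].astype(int); d=abs(a-b).sum(2)
for n,(u,v) in dict(cups=(167,168),mill=(155,200),tin=(270,127),timer=(330,140),pink=(280,265)).items(): print(n,(d[v-14:v+15,u-14:u+15]>60).mean().round(3))
E
```

```text
17.85 [496.5 -20.9 180.3] [3.141 0.    1.289] 45.957849843594715 [-0.2   0.33  1.67 -0.    1.13  0.09]
197 10 121 45
tail y -24.460667594955545 slope -0.002912931238903115 x [-56.16524754  56.70671653]
cups 0.0
mill 0.034
tin 0.0
timer 0.0
pink 0.314
```

The tail wall's visible lower edge (z=0) works out to about -20 mm, which means the caddy is home. The pink difference is the arm covering it in the top view; I'll check with the scene camera and hand in.

Run:
```python
from h import *
f=lambda im:cv2.boundingRect(biggest(cv2.inRange(cv2.cvtColor(im,cv2.COLOR_RGB2HSV),(160,70,120),(176,255,255))))
m=dict(np.load("w7.npz")); im=cv2.imread("pics/w7.png")[...,::-1]
p=ray(m,[[257.5,55]],0)[0,:2]; print("tail y z=0",(p-np.array([537.04,110.23]))@np.array([np.sin(.282),np.cos(.282)]))
a,b=f(cv2.imread("pics/scene0.png")[...,::-1]),f(bot.capture("scene")); print("pink",a,b)
if max(abs(np.subtract(a,b)))<=3: print(bot.close_job())
```

```text
tail y z=0 -22.0572710086454
pink (303, 216, 22, 21) (303, 216, 22, 21)
the job is handed in; nothing more can be done
None
```

The job is handed in. The caddy was set down with its nose about 34 mm inside the mouth, then slid in by its pull until it stopped against the back panel and let go, all by about 18 s of the 51 s allowed. The marker and cutter were in it before the slide and were not visible once it was under the shelf. The cups, tin, timer and pink look-alike show no change in the pictures, and the mill shows only a slight difference.

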